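# Wedge the jig plate level and firm

### The arm

A 6-joint arm with a two-finger parallel gripper is mounted at the origin on a cart in front of the work surface, level with it; the furniture and walls round the work are solid. World frame = base frame: x ahead of the robot, y to its left, z up, the work surface at z = 0. Lengths are in mm, angles in rad, forces in N, time in s.
With the tool pointing down it reaches from about 275 to 1000 mm from the base axis. Payload 8.4 kg.
Tool frame: the origin (TCP) lies at the very end of the fingers, on their centre line; the grasp point (between the pads) lies 19 mm behind it (r.pinch_z is the distance from the TCP to the grasp point, in mm); z points along the fingers, y is the line along which they close (so a half turn about z gives the same grasp; the last joint's range is limited). The gripper opens to 85 mm and grips with 20 to 120 N. Pads are 22 mm wide; open, the fingers measure 114 mm over their backs; the gripper's body (76 mm by 85 mm) begins 54 mm behind the grasp point. The pads swing forward as they close: fully open they stand 13 mm farther back than shut.
Start: joints at [1.302, 0.353, 1.633, -0, 1.155, -0.002], TCP at [164.777, 602.89, 207.381] pointing down, gripper open.
Joint ranges: [-2.63, 2.63], [-0.92, 2.1], [0.06, 2.66], [-1.3, 4.44], [0, 2.69], [-3.02, 3.02]. Speed limits (rad/s): [2.22, 2.22, 2.79, 3.14, 3.14, 3.14].

### API

Orientations are given as [roll, pitch, yaw] about the fixed x, y, z axes, in that order (R = Rz(yaw) Ry(pitch) Rx(roll)).
In Python, from rig import r gives the robot as it stands.
- The arm moves only by the tool carry_out, never from a script. Its argument "series" is a list of rows, each a list of 7 numbers: the turn, a rotation vector about the tool's x, y, z as a fraction of full scale, then the shift along the tool's x, y, z as a fraction of full scale, then the gripper command: -1 is fully open, 1 is shut, values between are in proportion. A call has 1 to 8 rows; each row is the pose to reach, as a shift and turn from the pose commanded when the call began, along the tool's axes at that moment, turning the shorter way round; what a row does not reach only later rows make up. Full scale, the value 1, is 0.25 m for a shift and pi rad for a turn. A row lasts 1/8 s, in which the tool goes at most 62.5 mm and 10.7 degrees, less where a joint would pass 70% of its speed; a pose out of reach is approached as far as the arm can. A call with a number of a shift or a turn outside -1 to 1 is refused whole. A call with a gripper value outside its range is refused whole. The fingers move at their own pace and stop on an object; "force" is the grip in N (left out, the last holds). Time passes only in rows, so rows that repeat a pose let the fingers close. It gives the time, the measured TCP pose, the force, the opening and the grip force at its end, in the units of the state.
- r.sense(): the state, without advancing time (a new reading comes with each control period).
- r.grab_frame(name): name is "side" or "top"; returns the picture (480x640x3 uint8, red, green, blue); there is no depth.
- r.get_calibration(name): a dict with "K" (3x3 intrinsics, pixels), "distortion" ([k1, k2, p1, p2, k3] as OpenCV has them; the pictures are not rectified), "pose" (4x4, takes a point from camera to world coordinates). Camera axes: x right, y up, looking along -z (the intrinsics and any distortion apply to the point x, -y, -z); pixel columns grow to the right and rows downward; lengths in mm; the calibration is good to about 2 mm. A picture is of the moment at which its call begins. get_calibration takes no time and is no camera call.
- r.sign_off(): hands the job in; it is judged then, once.
Trained networks look in the newest picture that a camera, given by its name, has taken for a name from the list of things; names that differ only in an ending like _2 or _b are one class to them, and where a whole thing is asked for, a point or a joint stands for the part that bears it (a point fixed in the world has none). Each returns a list of dicts, best first, with "score" (0 to 1); they miss things now and then, are a little off and sometimes report something else, mostly with a low value. They report only what shows in the picture. A call takes as long as a camera call. They do not tell look-alikes from the thing itself.
- r.silhouettes(camera, label): "region" (480x640 bool, what is visible of it) and "position" ([row, column] in pixels, amid what is visible of it).
The state is a dict: "clock": time; "qpos": joint angles; "qvel": joint speeds; "joint_efforts": joint torques, N m; "eef_pos": TCP position; "tcp_rot": TCP orientation; "contact_force": force on the tool from outside, world axes, zero at the start; "wrist_torque": the same for the moment, N m; "opening": opening from 0.0 (shut) to 1.0 (fully open); "grasp_force": force on a finger pad.
Only numpy, scipy, OpenCV 4.12 (cv2) and the standard library are available. Lean on these libraries where they do the work, as an engineer would, in place of code of your own. Each camera call takes 0.05 s, during which the arm holds its last target. There are 200 camera calls.

### The job

The hinged plate of the levelling jig has sagged. Lay the longer of the two wooden wedges on the jig's runway and slide it straight in, thin end first, under the plate's free edge until the plate is level and tight up against the two steel stop tabs: push until you feel some 16 newtons, no harder, and let go of the wedge. Leave the short wedge, the wax tin and the set-up block where they are.

Things in the scene. Friction and masses are not known exactly. Their poses are not given: they have to be found in the camera images.
- jig: Levelling jig fixed on the saw table: plywood board 165 x 200 x 12 mm with the plate hinged over it. Origin at table height exactly below the middle of the plate's free edge; x runs level from there under the plate to the hinge (the way the wedge is pushed), y across, z up.
- runway_start (a point): Point on the jig's centre line at table height, 120 mm in front of the free edge (jig x = -0.120), where the bare wooden runway begins: 60 mm wide, level, straight along jig x, continuing flat under the plate. Its top is 14.5 mm above the table.
- stop_tabs (a point): Point midway between the two dark steel stop tabs over the plate's sides (100 mm apart, uprights at jig y = +/-74 mm, 59 mm high at most), 30 mm behind the free edge. The plate meets them exactly when level, its underside then 27.5 to 30.5 mm above the table: the height is set differently each run and not reported, so the depth at which the wedge tightens (tip 55 to 80 mm past the edge) must be felt.
- plate_edge (a point): Point on the centre line at table height straight below the free edge of the hinged plate (plywood 130 x 130 x 14 mm, 0.3 to 0.4 kg). Sagged, its edge hangs 7 mm lower than when level; its tilt is not reported. Lifting it takes a level push of 3 to 9 N; once it meets the tabs the push rises by about 3 N per mm: 16 N is properly tight, over 20 N is forcing it.
- long_wedge: The longer wooden wedge, loose, 26 wide x 100 long x 20 mm high, 30 g, lying flat on the table. Origin at the centre of its flat underside; length along its y: thin end (4 mm high) at y = -50 mm, thick end (20 mm high, upright face) at y = +50 mm, top rising evenly. Friction about 0.5 to 0.7: it does not creep back when released.
- short_wedge: The shorter wooden wedge, 26 x 70 x 20 mm, same frame (thin end at y = -35 mm). A bystander, to be left alone; the two wedges swap places from run to run.
- wax_tin: Green round wax tin, 71 mm across, 36 mm high, origin at the centre of its underside. A bystander.
- setup_block: Planed wooden set-up block 40 x 100 x 18 mm, origin at the centre of its underside, length along its y. A bystander.
There are look-alikes about, which are no part of the job. Leave any purple or turquoise look-alike of the long_wedge alone.

How it is judged (in metres and radians):
At the end, for the whole second after the job is handed in: The long wedge bears on the jig's plate with over 5 N, well over the plate's weight there (2.5 N at most), so the plate is level and tight against the tabs; the wedge lies flat, within 0.2 rad of straight in and 25 mm of the centre line, at rest (contact force between long_wedge and jig above 5 N and angle between the y axis of long_wedge and the x axis of jig, either way round below 0.2 rad and y of long_wedge in the frame of jig between -0.025 and 0.025 m and angle between long_wedge's own z axis and vertical below 0.06 rad and linear speed of long_wedge below 0.005 m/s); the robot touches nothing.
It fails at once if the wedge is forced: it presses on the jig's plate with more than 18 N (contact force between long_wedge and jig above 18 N).
It fails at once if the short wedge is moved by more than 20 mm (distance of short_wedge from where it was at the start of the episode above 0.02 m).
It fails at once if the wax tin is moved by more than 20 mm (distance of wax_tin from where it was at the start of the episode above 0.02 m).
It fails at once if the setup block is moved by more than 20 mm (distance of setup_block from where it was at the start of the episode above 0.02 m).
It also fails if it takes over 70 s, if anything falls off the work surface, if the arm or the gripper's body presses on something with over 40 N, if the wrist force passes 120 N, or if a joint passes its speed limit or range.

## Working session

There is one attempt and no reset: what is moved stays moved. The work goes in short steps, Python scripts to look and compute and a tool call to move; the robot and the scene stay as the last step left them, time stands still between calls to the robot, and variables do not carry over. Pictures are saved under pics/ and viewed, at most 10 in all, crops included, and the job is handed in when it is done.

Besides the shell and the picture viewer there is one more tool, called after "Request:" as a command line: name --pt "numbers of a row" for each row, then --argument value for the rest. carry_out: Moves the arm, as the interface text tells. Its arguments: {"type":"object","properties":{"series":{"type":"array"},"force":{"type":"number"}},"required":["series"]}

```bash
mkdir -p pics; ls; cat > h.py <<'E'
import numpy as np, cv2
from rig import r
def shot(n,f=None):
    im=r.grab_frame(n)
    if f: cv2.imwrite('pics/'+f,im[:,:,::-1])
    return im
def ray(cam,rc):
    c=r.get_calibration(cam);P=np.array(c['pose'],float)
    u=cv2.undistortPoints(np.array([[[rc[1],rc[0]]]],float),np.array(c['K'],float),np.array(c['distortion'],float))[0,0]
    d=P[:3,:3]@np.array([u[0],-u[1],-1.]);return P[:3,3],d
def atz(cam,rc,z):
    o,d=ray(cam,rc);return o+d*(z-o[2])/d[2]
def proj(cam,X):
    c=r.get_calibration(cam);P=np.array(c['pose'],float)
    p=(np.atleast_2d(X)-P[:3,3])@P[:3,:3];p=p*[1,-1,-1]
    q=cv2.projectPoints(p,np.zeros(3),np.zeros(3),np.array(c['K'],float),np.array(c['distortion'],float))[0][:,0]
    return q[:,::-1]
def tri(a,b):
    o1,d1=ray('top',a);o2,d2=ray('side',b)
    s=np.linalg.lstsq(np.c_[d1,-d2],o2-o1,rcond=None)[0]
    p,q=o1+d1*s[0],o2+d2*s[1];return (p+q)/2,np.linalg.norm(p-q)
E
python3 - <<'E'
from h import *
for n in('top','side'):
    shot(n,n+'0.png')
    print(n,np.round(np.array(r.get_calibration(n)['pose'])[:3],2).tolist())
    for l in['jig','long_wedge','short_wedge','wax_tin','setup_block','stop_tabs','plate_edge','runway_start']:
        try:
            for d in r.silhouettes(n,l): print(l,round(d['score'],2),np.round(d['position']),d['region'].sum(),np.round(atz(n,d['position'],10)))
        except Exception as e: print(l,e)
print(r.sense())
E
```

```text
pics
top [[-0.0, 0.99, -0.11, 366.79], [-1.0, -0.0, 0.0, -82.0], [0.0, 0.11, 0.99, 1446.04]]
jig 0.81 [179. 350.] 5481 [ 658. -162.   10.]
long_wedge 0.81 [196. 173.] 444 [616. 265.  10.]
long_wedge 0.72 [260. 192.] 481 [463. 218.  10.]
long_wedge 0.63 [287. 396.] 455 [ 396. -269.   10.]
long_wedge 0.45 [183. 448.] 704 [ 645. -399.   10.]
short_wedge 0.56 [250. 245.] 328 [485.  92.  10.]
wax_tin 0.7 [188. 254.] 683 [637.  71.  10.]
setup_block 0.98 [184. 446.] 772 [ 644. -395.   10.]
stop_tabs 0.65 [181. 351.] 5509 [ 653. -164.   10.]
plate_edge 0.96 [181. 353.] 5486 [ 653. -169.   10.]
runway_start 0.72 [176. 350.] 5421 [ 665. -163.   10.]
side [[0.99, 0.11, -0.11, 414.98], [-0.15, 0.6, -0.79, -842.75], [-0.01, 0.79, 0.61, 644.65]]
jig 0.85 [288. 381.] 5252 [ 645. -187.   10.]
long_wedge 0.74 [187. 329.] 243 [612. 256.  10.]
long_wedge 0.7 [333. 262.] 758 [ 387. -272.   10.]
long_wedge 0.6 [285. 385.] 4972 [ 657. -180.   10.]
long_wedge 0.58 [197. 281.] 263 [469. 224.  10.]
short_wedge 0.6 [226. 289.] 260 [477.  78.  10.]
wax_tin 0.89 [217. 353.] 603 [646.  89.  10.]
setup_block 0.6
[... 189 characters left out ...]
7.   10.]
{'clock': 0.9, 'qpos': array([ 1.30160516e+00,  3.52991609e-01,  1.63340971e+00, -1.86369431e-05,
        1.15520991e+00, -2.39948873e-03]), 'qvel': array([-0.00030388,  0.0013057 ,  0.00049454, -0.00063426,  0.000694  ,
       -0.00197232]), 'joint_efforts': array([-2.46745090e-03, -6.05152273e+01, -3.42441452e+01,  3.48583524e-05,
        7.20330663e-04,  6.20629521e-05]), 'eef_pos': array([164.77764998, 602.88042937, 207.38205144]), 'tcp_rot': array([-3.14157404e+00,  1.70058049e-05,  2.87480850e+00]), 'contact_force': array([ 0.45778746,  0.34125383, -0.53901517]), 'wrist_torque': array([-0.04855599,  0.02910627, -0.00434404]), 'grasp_force': 0.0, 'opening': 0.9994474403228627}
```

View pics/top0.png

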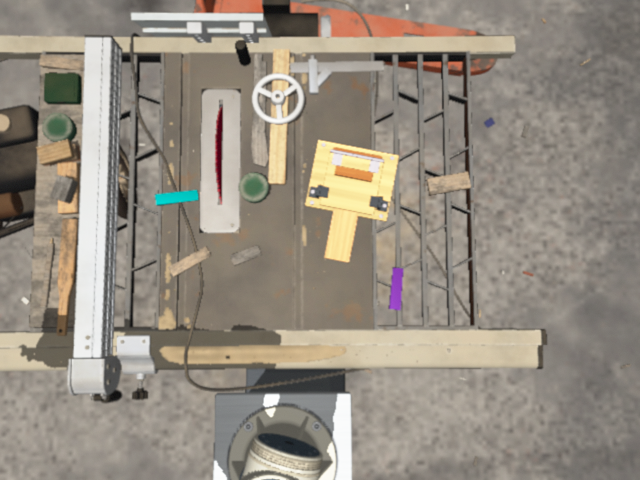

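View pics/side0.png

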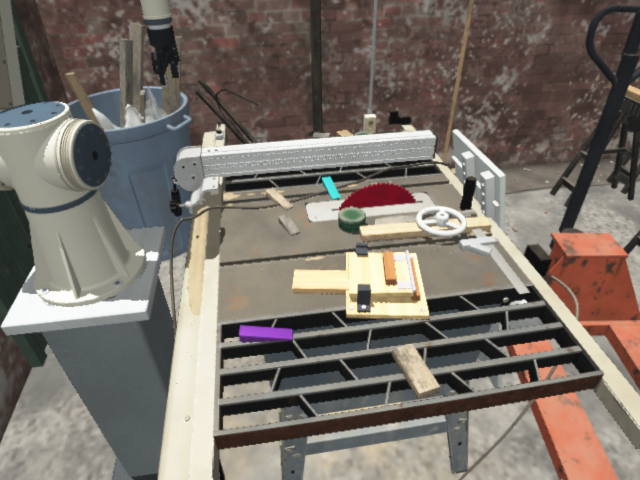

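The top view shows these candidates: bare wood (260,190), greyer and shorter wood (250,245), turquoise (196,173) and purple (287,396). The set-up block is at (184,446) and the jig at (180,350), with its runway running down to (262,337). I choose the longer wooden one at (260,190) and check it in one close crop.

```bash
python3 - <<'E'
from h import *
t=cv2.imread('pics/top0.png');s=cv2.imread('pics/side0.png')
f=lambda im,r0,c0,h,w,k:cv2.resize(im[r0:r0+h,c0:c0+w],None,fx=k,fy=k,interpolation=cv2.INTER_CUBIC)
A=f(t,235,160,50,110,3.6);B=f(s,180,255,60,60,6.0)[:180]
a=np.zeros((600,800,3),np.uint8)
A=f(t,235,160,50,110,3.6);a[:180,:396]=A
B=f(s,180,250,60,66,6);a[:360,400:796]=B
C=f(t,135,295,135,110,3);C=cv2.resize(C,(330,405));a[190:595,:330]=C
D=f(s,240,285,78,150,3);a[362:596,340:790]=D
cv2.imwrite('pics/crop1.png',a)
E
```

```text
(no output)
```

View pics/crop1.png

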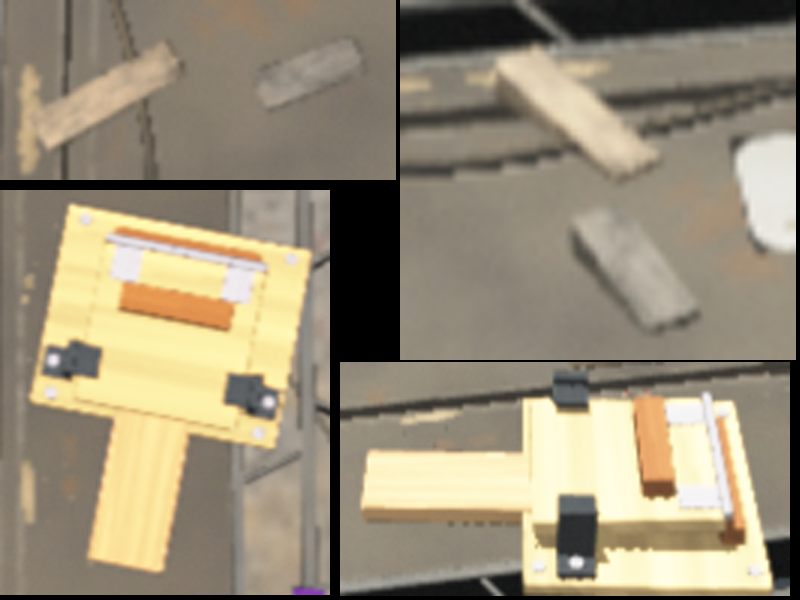

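The crop confirms it. The wedge at top (260,190) is the longer, plain wooden one, with its thick end at lower left in the top view (world -x,+y) and its thin end pointing +x,-y. The grey one is the short wedge.

```bash
cat > fitw.py <<'E'
from h import *
from scipy.optimize import minimize,least_squares
def Wmod(L=100): 
    return np.array([[x,y,z] for y,h in((-L/2,4),(L/2,20)) for x in(-13,13) for z in(0,h)],float)
def place(M,x,y,z,a):
    c,s=np.cos(a),np.sin(a);return M@np.array([[c,s,0],[-s,c,0],[0,0,1]])+[x,y,z]
def dt(m):
    return cv2.distanceTransform((~m).astype(np.uint8),2,5)-cv2.distanceTransform(m.astype(np.uint8),2,5)
def hullmask(P):
    im=np.zeros((480*4,640*4),np.uint8)
    h=cv2.convexHull(((P[:,::-1]+.5)*4).astype(np.int32));cv2.fillConvexPoly(im,h,1)
    return cv2.resize(im.astype(np.float32),(640,480),interpolation=cv2.INTER_AREA)
def fit(masks,M,p0,free_z=True):
    def cost(p):
        c=0
        for cam,m in masks.items():
            A=hullmask(proj(cam,place(M,p[0],p[1],p[2] if free_z else p0[2],p[3])));B=m.astype(np.float32)
            c+=np.abs(A-B).sum()/m.sum()
        return c
    sim=np.array([p0]*5,float);
    for i,d in enumerate((12,12,8,.25)): sim[i+1,i]+=d
    o=minimize(cost,p0,method='Nelder-Mead',options=dict(initial_simplex=sim,maxiter=300));return o.x,o.fun
E
python3 - <<'E'
from fitw import *
def near(cam,l,rc):
    for _ in range(3):
        shot(cam)
        for d in r.silhouettes(cam,l):
            if np.hypot(*(np.array(d['position'])-rc))<12: return d['region']
mk={'top':near('top','long_wedge',(260,192)),'side':near('side','long_wedge',(197,281))}
for k in mk: print(k,mk[k].sum(),cv2.minAreaRect(np.argwhere(mk[k])[:,::-1].astype(np.float32)))
d=np.array([1,-.5])
for a0 in (1.0,1.2,):
    # thin end at local -y: world dir of -y = (sin a,-cos a)
    print(fit(mk,Wmod(),[463,218,0,a0]),fit(mk,Wmod(),[463,218,0,a0],False))
    print('short len',fit(mk,Wmod(70),[463,218,0,a0]))
# jig
T=[((256.7,325),(-120,30,14.5)),((262.3,350),(-120,-30,14.5)),((140,318.3),(1,100,12)),((155,398.3),(1,-100,12)),((205.7,305),(0,100,12)),((220.7,386.7),(0,-100,12))]
S=[((270,294.3),(-120,30,14.5)),((289.3,292),(-120,-30,14.5)),((316,346),(0,-100,12)),((315.3,428.3),(1,-100,12))]
def res(p,full=True):
    e=[]
    for cam,L in(('top',T),('side',S)):
        for rc,X in L:
            X=np.array(X,float)
            if X[2]==12: X[0]=p[3]+165*X[0]
            Q=place(X[None],p[0],p[1],p[4],p[2]);e+=list((proj(cam,Q)[0]-rc))
    return np.array(e)
o=least_squares(res,[600,-150,-.2,0,0],loss='soft_l1');print('jig',o.x,np.round(res(o.x),1))
print('tri runway',tri(T[0][0],S[0][0]),tri(T[1][0],S[1][0]))
E
```

```text
top 484 ((189.07693481445312, 260.8846130371094), (11.783297538757324, 43.90829086303711), 60.2551155090332)
side 258 ((278.54412841796875, 198.42648315429688), (30.183752059936523, 10.804410934448242), 30.963756561279297)
(array([461.48753167, 224.33174722,  -1.94256238,   0.54423832]), np.float64(0.2347453792683708)) (array([461.02617283, 223.6811597 ,  13.37143931,   0.5514407 ]), np.float64(0.26775017618040875))
short len (array([457.11831643, 232.16243155,  -1.78812904,   0.56572435]), np.float64(0.5336024088666795))
(array([ 4.61334102e+02,  2.23708142e+02, -2.18863044e-01,  5.45326480e-01]), np.float64(0.2703017890319688)) (array([461.549149  , 223.51484918,   9.17515833,   0.53273415]), np.float64(0.26898143699147925))
short len (array([456.25000413, 233.38712777,  -0.6363149 ,   0.55827399]), np.float64(0.5435826286116984))
jig [ 5.80594161e+02 -1.52788839e+02 -1.90253108e-01 -6.85669606e+00
 -3.38216651e+00] [ 0.1  0.1 -0.9 -0.2 -0.1 -0.5 -0.3  0.2 -0.1  0.2  0.   0.   0.8 -0.3
 -0.1 -0.2 -1.2 -0.5  0.6  0.1]
tri runway (array([ 468.89527276, -100.28021282,   13.09508956]), np.float64(0.8879212827596601)) (array([ 456.22696543, -159.96887572,   10.97387936]), np.float64(2.6235862542368906))
```

```bash
python3 - <<'E'
from h import *
print('tcp px',proj('top',[165,603,207]),proj('side',[165,603,207]))
for a,b in(((37,87),(135,415)),((37,113),(132,432)),((358,78),(150,200)),((360,100),(190,197)),((385,75),(150,180))): print('rail',tri(a,b))
print('wheel',tri((98,278),(220,441)),'tin',tri((187,254),(216,352)))
s=r.sense();P=s['eef_pos'];a=s['tcp_rot'][2]
R=np.array([[np.cos(a),np.sin(a),0],[np.sin(a),-np.cos(a),0],[0,0,-1]])
w=np.array([461.4,224,0]);th=np.array([.518,-.855,0])
g=w-20*th
print('grasp pt',g)
for z in(380,60,4): print(z,R.T@(np.array([g[0],g[1],z])-P)/250)
print('up',R.T@np.array([0,0,380-P[2]])/250,'turn',-(2.115-a)/np.pi)
E
```

```text
tcp px [[405.17149162 -28.68144472]] [[ 93.186876   172.31249158]]
rail (array([962.69273509, 461.9507707 ,  66.47349155]), np.float64(47.52492996849513))
rail (array([968.3890163 , 387.53489052, 101.20863981]), np.float64(8.337825632975772))
rail (array([240.08403147, 452.69776008,  71.63408007]), np.float64(2.0247144697597697))
rail (array([214.30770696, 452.25049528, -67.13365912]), np.float64(17.357309353077117))
rail (array([180.82157351, 454.52712157,  76.44325119]), np.float64(4.610000475730318))
wheel (array([854.50092913,  11.33802762,  28.43213987]), np.float64(1.846780181319744)) tin (array([636.59118591,  68.51738111,  28.26797555]), np.float64(2.7651017212581905))
grasp pt [451.04 241.1    0.  ]
380 [-1.48606166 -1.09396704 -0.69053866]
60 [-1.48606166 -1.09396704  0.58946134]
4 [-1.48606166 -1.09396704  0.81346134]
up [ 0.          0.         -0.69053866] turn 0.24184780902689768
```

Request:
carry_out --pt "0 0 0 -0.2 -0.15 -0.25 -1" --pt "0 0 0 -0.4 -0.3 -0.25 -1" --pt "0 0 0 -0.6 -0.44 -0.25 -1" --pt "0 0 0 -0.75 -0.55 -0.25 -1" --pt "0 0 0 -0.75 -0.55 -0.25 -1" --pt "0 0 0 -0.75 -0.55 -0.25 -1" --force 40

```text
clock: 1.85
eef_pos: [309.5, 421.0, 270.1]
tcp_rot: [3.141, -0.0, 2.874]
contact_force: [-0.9, 0.1, 0.0]
opening: 0.997
grasp_force: 0.0
```

Request:
carry_out --pt "0 0 0.05 -0.2 -0.15 0 -1" --pt "0 0 0.1 -0.4 -0.3 0 -1" --pt "0 0 0.15 -0.6 -0.44 0 -1" --pt "0 0 0.2 -0.736 -0.544 0.2 -1" --pt "0 0 0.242 -0.736 -0.544 0.44 -1" --pt "0 0 0.242 -0.736 -0.544 0.68 -1" --pt "0 0 0.242 -0.736 -0.544 0.68 -1" --pt "0 0 0.242 -0.736 -0.544 0.68 -1"

```text
clock: 2.85
eef_pos: [451.8, 242.7, 101.5]
tcp_rot: [3.14, -0.0, 2.116]
contact_force: [0.2, 0.5, 0.4]
opening: 1.003
grasp_force: 0.0
```

Request:
carry_out --pt "0 0 0 0 0 0.2 -1" --pt "0 0 0 0 0 0.386 -1" --pt "0 0 0 0 0 0.386 -1" --pt "0 0 0 0 0 0.386 0" --pt "0 0 0 0 0 0.386 1" --pt "0 0 0 0 0 0.386 1" --pt "0 0 0 0 0 0.386 1" --pt "0 0 0 0 0 0.386 1" --force 40

```text
clock: 3.85
eef_pos: [451.1, 241.1, 3.6]
tcp_rot: [3.141, 0.0, 2.115]
contact_force: [-0.4, 0.0, -0.6]
opening: -0.0
grasp_force: 0.0
```

```bash
python3 - <<'E'
from h import *
t=shot('top')[:,:,::-1];s=shot('side')[:,:,::-1]
a=np.zeros((500,800,3),np.uint8)
a[:400,:400]=cv2.resize(t[210:310,130:230],(400,400),interpolation=2)
a[:480,400:]=cv2.resize(s[140:236,240:320],(400,480),interpolation=2)
cv2.imwrite('pics/c2.png',a)
for n in('top','side'):print(n,proj(n,r.sense()['eef_pos']))
E
```

```text
top [[264.98660072 182.49589563]]
side [[196.95869183 274.70178849]]
```

View pics/c2.png

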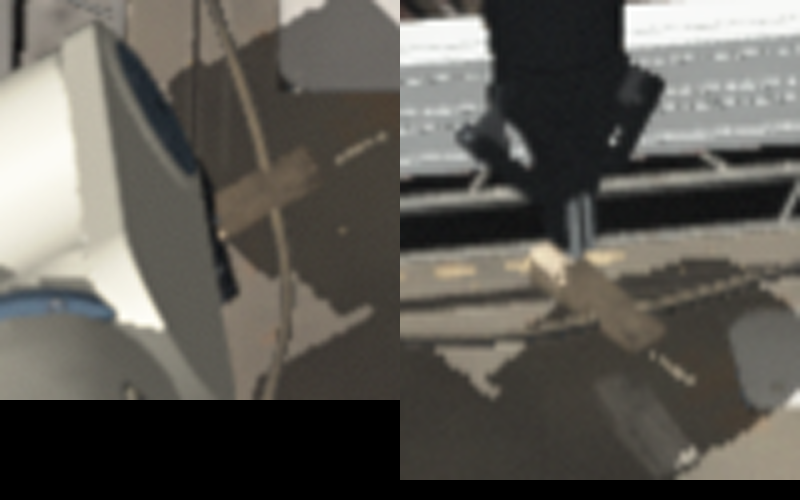

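The fingers are shut at about side (191,276), right by the wedge's thick end, and the wedge looks unmoved. I'll open, rise straight up and refit.

Request:
carry_out --pt "0 0 0 0 0 -0.1 1" --pt "0 0 0 0 0 -0.3 1" --pt "0 0 0 0.0 0 -0.5 -1" --pt "0 0 0 0 0 -0.7 -1" --pt "0 0 0 0 0 -0.7 -1"

```text
clock: 4.58
eef_pos: [453.3, 242.3, 182.2]
tcp_rot: [3.134, 0.0, 2.114]
contact_force: [-0.8, -0.4, -0.2]
opening: 0.635
grasp_force: 0.0
```

```bash
python3 - <<'E'
from fitw import *
t=shot('top')[:,:,::-1].copy();s=shot('side')[:,:,::-1].copy()
mk={}
for cam,rc in(('top',(260,192)),('side',(197,281))):
    for d in r.silhouettes(cam,'long_wedge'):
        print(cam,d['position'],d['region'].sum())
        if np.hypot(*(np.array(d['position'])-rc))<15: mk.setdefault(cam,d['region'])
M=Wmod();f={}
for c in mk: print(c,fit({c:mk[c]},M,[461,224,0,.545],False)); 
x,e=fit(mk,M,[461,224,0,.545]);print(x,e)
def draw(im,cam,o,k):
    r0,c0=o;z=cv2.resize(im[r0:r0+96,c0:c0+80],None,fx=5,fy=5,interpolation=cv2.INTER_CUBIC)
    q=(proj(cam,place(M,x[0],x[1],0,x[3]))-[r0,c0]+.5)*5
    cv2.polylines(z,[cv2.convexHull(q[:,::-1].astype(np.int32))],1,(0,255,0),1);return z
cv2.imwrite('pics/c3.png',np.hstack([draw(t,'top',(212,150),0),draw(s,'side',(150,240),0)]))
print(r.sense()['eef_pos'],r.sense()['opening'])
E
```

```text
top [195.9, 176.6] 458
top [260.2, 191.3] 412
top [289.6, 395.3] 433
side [331.1, 264.5] 718
side [187.3, 331.0] 233
side [200.5, 277.8] 205
top (array([460.60873933, 222.73690935,   4.9051073 ,   0.52289645]), np.float64(0.2366504854368932))
side (array([457.88226805, 225.99330359,   7.32629723,   0.48058501]), np.float64(0.388109756097561))
[460.43664109 225.52029515  -2.61795477   0.48763046] 0.6408566185176415
[450.08252688 240.62372767 176.94908076] 0.9604639034766201
```

View pics/c3.png

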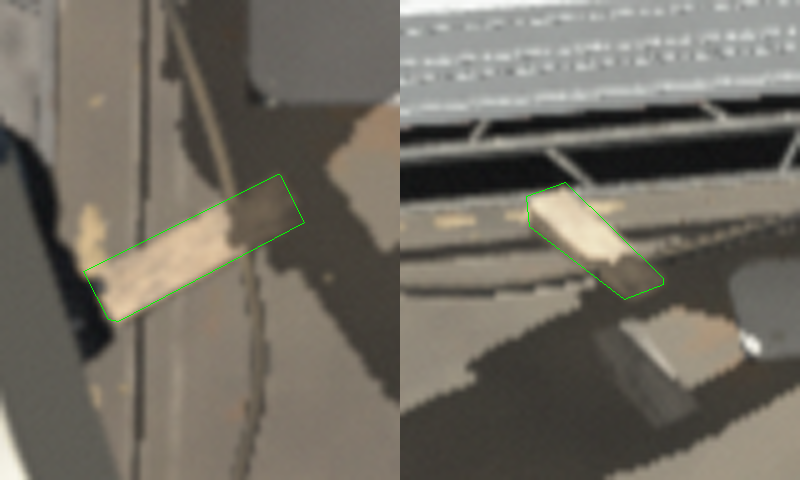

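The outline fits the wedge to within about 3 mm, so its estimated place is right. The shut fingertips may really be higher than the TCP reading says. I'll check this at z about 50 with the fingers shut.

Request:
carry_out --pt "0 0 0 0 0 0.2 1" --pt "0 0 0 0 0 0.4 1" --pt "0 0 0 0 0 0.508 1" --pt "0 0 0 0 0 0.508 1" --pt "0 0 0 0 0 0.508 1" --pt "0 0 0 0 0 0.508 1"

```text
clock: 5.52
eef_pos: [451.8, 241.6, 52.5]
tcp_rot: [3.14, 0.0, 2.115]
contact_force: [-0.5, -0.4, 0.2]
opening: 0.001
grasp_force: 0.0
```

```bash
python3 - <<'E'
from h import *
s=shot('side')[:,:,::-1].copy();p=r.sense()['eef_pos'];print(p,r.sense()['opening'],r.pinch_z)
z=cv2.resize(s[120:216,225:321],None,fx=6,fy=6,interpolation=cv2.INTER_CUBIC)
for dz in(0,10,20):
    q=(proj('side',p+[0,0,dz])[0]-[120,225]+.5)*6;print(q);cv2.circle(z,(int(q[1]),int(q[0])),3,(0,(dz==0)*255,255),-1)
cv2.imwrite('pics/c4.png',z)
E
```

```text
[451.79351175 241.54577626  52.49997419] 0.0023100854177029242 18.700000000000003
[373.27452157 295.09711342]
[354.23913679 293.50043868]
[335.01917686 291.88965211]
```

View pics/c4.png

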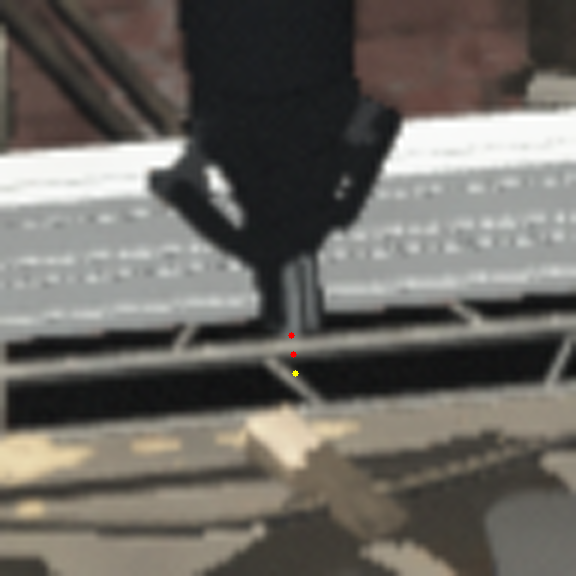

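The shut fingertips show at crop (330,300), against a projected TCP at (373,295). The real tip is therefore about 21 mm above the reported TCP, and the fingers closed over the top of the wedge. I'll half open and feel my way down to the table.

Request:
carry_out --pt "0 0 0 0 0 0 0" --pt "0 0 0 0 0 0 0" --pt "0 0 0 0 0 0.1 0" --pt "0 0 0 0 0 0.2 0" --pt "0 0 0 0 0 0.21 0" --pt "0 0 0 0 0 0.21 0"

```text
clock: 6.32
eef_pos: [451.2, 241.2, -0.7]
tcp_rot: [3.142, -0.0, 2.115]
contact_force: [-0.2, -0.4, 0.1]
opening: 0.496
grasp_force: 0.0
```

Request:
carry_out --pt "0 0 0 0 0 0.02 0" --pt "0 0 0 0 0 0.02 0" --pt "0 0 0 0 0 0.02 0"

```text
clock: 6.7
eef_pos: [451.2, 241.2, -5.8]
tcp_rot: [3.141, 0.0, 2.115]
contact_force: [-0.3, -0.0, 0.8]
opening: 0.498
grasp_force: 0.0
```

Request:
carry_out --pt "0 0 0 0 0 0.016 0" --pt "0 0 0 0 0 0.016 0" --pt "0 0 0 0 0 0.016 0"

```text
clock: 7.08
eef_pos: [450.9, 241.1, -10.2]
tcp_rot: [-3.141, -0.0, 2.114]
contact_force: [0.1, -0.1, 0.1]
opening: 0.499
grasp_force: 0.0
```

Request:
carry_out --pt "0 0 0 0 0 0.016 0" --pt "0 0 0 0 0 0.016 0" --pt "0 0 0 0 0 0.016 0"

```text
clock: 7.45
eef_pos: [451.0, 241.1, -14.2]
tcp_rot: [-3.141, -0.0, 2.115]
contact_force: [-0.0, 0.8, 0.3]
opening: 0.504
grasp_force: 0.0
```

Request:
carry_out --pt "0 0 0 0 0 0.012 0" --pt "0 0 0 0 0 0.012 0" --pt "0 0 0 0 0 0.012 0"

```text
clock: 7.82
eef_pos: [451.0, 241.1, -17.2]
tcp_rot: [-3.141, -0.0, 2.115]
contact_force: [0.9, 0.1, -0.1]
opening: 0.496
grasp_force: 0.0
```

Request:
carry_out --pt "0 0 0 0 0 0 0.3" --pt "0 0 0 0 0 0 1" --pt "0 0 0 0 0 0 1" --pt "0 0 0 0 0 0 1" --pt "0 0 0 0 0 0 1" --force 30

```text
clock: 8.45
eef_pos: [451.1, 241.2, -16.9]
tcp_rot: [3.141, -0.0, 2.114]
contact_force: [-2.2, -0.4, 5.1]
opening: 0.292
grasp_force: 30.0
```

Request:
carry_out --pt "0 0 0 0 0 -0.1 1" --pt "0 0 0 0 0 -0.3 1" --pt "0 0 0 0 0 -0.48 1" --pt "0 0 0 -0.2 -0.1 -0.48 1" --pt "0 0 0 -0.4 -0.2 -0.48 1" --pt "0 0 0 -0.6 -0.27 -0.48 1" --pt "0 0 0 -0.7 -0.3 -0.48 1" --pt "0 0 0 -0.7 -0.3 -0.48 1"

```text
clock: 9.45
eef_pos: [477.6, 51.1, 102.8]
tcp_rot: [3.142, 0.0, 2.112]
contact_force: [0.3, -0.2, 0.6]
opening: 0.294
grasp_force: 29.6
```

Request:
carry_out --pt "0 0 -0.05 -0.15 -0.06 0 1" --pt "0 0 -0.1 -0.3 -0.13 0 1" --pt "0 0 -0.15 -0.45 -0.2 0 1" --pt "0 0 -0.2 -0.6 -0.26 0 1" --pt "0 0 -0.25 -0.706 -0.304 0 1" --pt "0 0 -0.266 -0.706 -0.304 0 1" --pt "0 0 -0.266 -0.706 -0.304 0 1" --pt "0 0 -0.266 -0.706 -0.304 0 1"

```text
clock: 10.45
eef_pos: [503.6, -136.9, 102.8]
tcp_rot: [3.141, -0.0, 2.95]
contact_force: [-0.5, -0.2, -0.2]
opening: 0.29
grasp_force: 29.7
```

```bash
python3 - <<'E'
from h import *
s=shot('side')[:,:,::-1].copy();p=r.sense();P=p['eef_pos'];print(p)
k=6;r0,c0=190,260
z=cv2.resize(s[r0:r0+100,c0:c0+130],None,fx=k,fy=k,interpolation=cv2.INTER_CUBIC)
def dot(X,c):
    for q in (proj('side',np.array(X))-[r0,c0]+.5)*k: cv2.circle(z,(int(q[1]),int(q[0])),3,c,-1)
e=np.array([.982,-.189,0]);n=np.array([.189,.982,0]);b=P+[0,0,16.9]
dot([b+70*e,b+70*e-13*n,b-30*e-13*n,b-30*e-13*n+[0,0,20],b-30*e+13*n+[0,0,20]],(0,255,0))
O=np.array([580.6,-152.8,0])
dot([O-120*e+30*n+[0,0,14.5],O-120*e-30*n+[0,0,14.5],O-6*e-30*n+[0,0,14.5]],(0,0,255))
cv2.imwrite('pics/c5.png',z)
E
```

```text
{'clock': 10.5, 'qpos': array([-2.68495008e-01,  3.25005765e-01,  1.94514016e+00,  1.14035256e-04,
        8.71724260e-01, -1.64798206e+00]), 'qvel': array([-2.53633061e-03,  8.53443570e-04, -1.03178464e-04, -1.16758030e-03,
        9.07438860e-05, -5.38738502e-03]), 'joint_efforts': array([-1.36431190e-01, -5.15382814e+01, -2.73175800e+01, -2.32547914e-03,
       -1.97254907e-03,  1.64801331e-02]), 'eef_pos': array([ 503.61854136, -136.97594262,  102.80073261]), 'tcp_rot': array([ 3.14148425e+00, -2.69983041e-04,  2.95021000e+00]), 'contact_force': array([ 0.3087286 ,  0.92062106, -0.33029558]), 'wrist_torque': array([-0.04466731, -0.00374884,  0.02664204]), 'grasp_force': 29.655443038791418, 'opening': 0.2919718954381821}
```

View pics/c5.png

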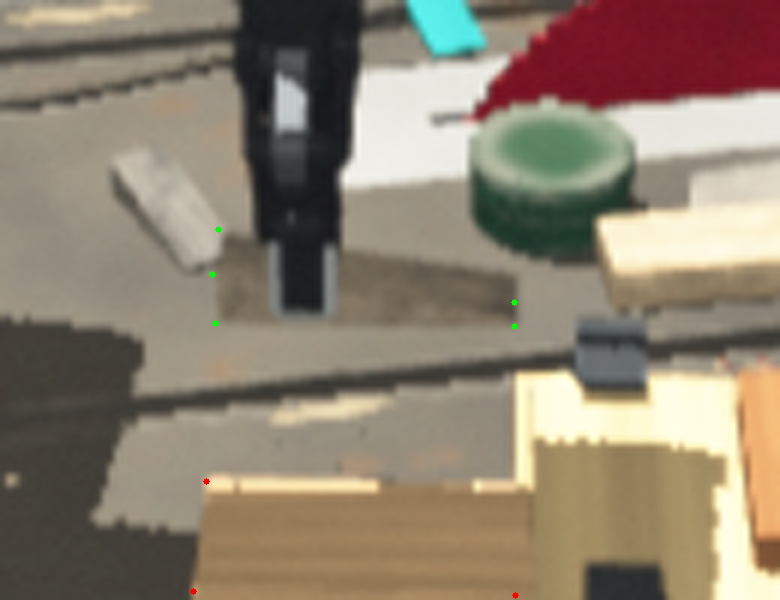

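The wedge is held square, with its bottom and tip where the dots predict (crop (325,215) to (325,515)), thin end toward the jig. Now I lower it onto the runway.

Request:
carry_out --pt "0 0 0 0 0 0.2 1" --pt "0 0 0 0 0 0.36 1" --pt "0 0 0 0 0 0.396 1" --pt "0 0 0 0 0 0.396 1" --pt "0 0 0 0 0 0.396 1"

```text
clock: 11.12
eef_pos: [504.9, -138.0, 5.3]
tcp_rot: [-3.141, 0.002, 2.95]
contact_force: [1.1, -0.4, 0.4]
opening: 0.295
grasp_force: 29.7
```

Request:
carry_out --pt "0 0 0 0 0 0.01 1" --pt "0 0 0 0 0 0.014 1" --pt "0 0 0 0 0 0.014 1"

```text
clock: 11.5
eef_pos: [503.7, -137.9, 0.6]
tcp_rot: [-3.142, 0.0, 2.95]
contact_force: [0.1, -0.4, -0.2]
opening: 0.294
grasp_force: 29.7
```

Request:
carry_out --pt "0 0 0 0 0 0.006 1" --pt "0 0 0 0 0 0.006 1"

```text
clock: 11.75
eef_pos: [503.5, -137.8, -1.3]
tcp_rot: [3.142, -0.0, 2.95]
contact_force: [-0.0, -0.5, -1.2]
opening: 0.295
grasp_force: 29.7
```

Request:
carry_out --pt "0 0 0 0 0 0.004 1" --pt "0 0 0 0 0 0.004 1"

```text
clock: 12.0
eef_pos: [503.6, -137.8, -2.2]
tcp_rot: [-3.142, -0.0, 2.95]
contact_force: [0.3, -0.1, -0.2]
opening: 0.293
grasp_force: 29.7
```

Request:
carry_out --pt "0 0 0 0 0 0 0" --pt "0 0 0 0 0 0 0" --pt "0 0 0 0 0 0 0" --pt "0 0 0 0 0 -0.1 0" --pt "0 0 0 0 0 -0.25 0" --pt "0 0 0 0.1 0 -0.25 1" --pt "0 0 0 0.22 0 -0.25 1" --pt "0 0 0 0.22 0 -0.25 1"

```text
clock: 13.0
eef_pos: [447.4, -126.8, 60.3]
tcp_rot: [3.141, -0.002, 2.95]
contact_force: [0.3, 0.8, -0.9]
opening: 0.0
grasp_force: 0.0
```

```bash
python3 - <<'E'
from fitw import *
s=shot('side')[:,:,::-1].copy();p=r.sense();P=p['eef_pos'];print(P,p['tcp_rot'],p['opening'])
k=6;r0,c0=210,260
z=cv2.resize(s[r0:r0+100,c0:c0+130],None,fx=k,fy=k,interpolation=cv2.INTER_CUBIC)
e=np.array([.982,-.189,0]);n=np.array([.189,.982,0]);O=np.array([580.6,-152.8,0])
C=O-58*e+[0,0,14.5]
q=(proj('side',place(Wmod(),*C,1.381))-[r0,c0]+.5)*k
for a in q: cv2.circle(z,(int(a[1]),int(a[0])),2,(0,255,0),-1)
cv2.imwrite('pics/c6.png',z)
E
```

```text
[ 449.28424176 -127.28601459   60.57908239] [-3.14158020e+00  1.74454351e-04  2.95003502e+00] -0.0016650421318959825
```

View pics/c6.png

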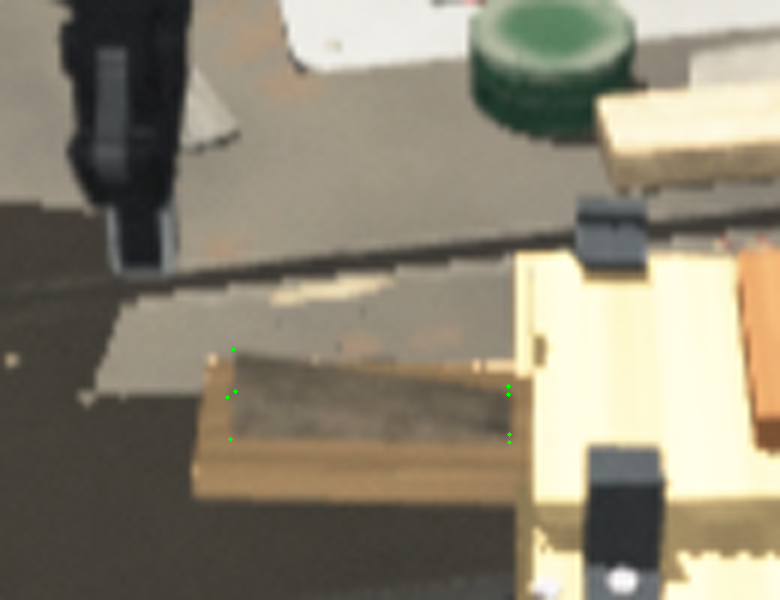

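The wedge lies on the runway where predicted, with its rear at crop (395,232) and its tip at (415,510), in front of the plate edge. Next I lower the shut fingers behind it and push in small steps.

Request:
carry_out --pt "0 0 0 0 0 0.12 1" --pt "0 0 0 0 0 0.23 1" --pt "0 0 0 0 0 0.242 1" --pt "0 0 0 -0.03 0 0.242 1" --pt "0 0 0 -0.06 0 0.242 1" --pt "0 0 0 -0.08 0 0.242 1" --pt "0 0 0 -0.08 0 0.242 1" --pt "0 0 0 -0.08 0 0.242 1"

```text
clock: 14.05
eef_pos: [469.2, -131.1, 0.0]
tcp_rot: [3.142, -0.0, 2.95]
contact_force: [-0.8, 0.1, -0.4]
opening: 0.003
grasp_force: 0.0
```

Request:
carry_out --pt "0 0 0 -0.01 0 0 1" --pt "0 0 0 -0.02 0 0 1" --pt "0 0 0 -0.03 0 0 1" --pt "0 0 0 -0.04 0 0 1" --pt "0 0 0 -0.04 0 0 1"

```text
clock: 14.68
eef_pos: [479.4, -133.1, -0.1]
tcp_rot: [-3.142, 0.0, 2.95]
contact_force: [-0.7, -0.3, 0.4]
opening: 0.002
grasp_force: 0.0
```

Request:
carry_out --pt "0 0 0 -0.01 0 0 1" --pt "0 0 0 -0.02 0 0 1" --pt "0 0 0 -0.03 0 0 1" --pt "0 0 0 -0.04 0 0 1" --pt "0 0 0 -0.04 0 0 1"

```text
clock: 15.3
eef_pos: [489.2, -135.0, -0.1]
tcp_rot: [-3.142, 0.0, 2.95]
contact_force: [0.9, -0.1, -0.6]
opening: -0.004
grasp_force: 0.0
```

Request:
carry_out --pt "0 0 0 -0.01 0 0 1" --pt "0 0 0 -0.02 0 0 1" --pt "0 0 0 -0.03 0 0 1" --pt "0 0 0 -0.04 0 0 1" --pt "0 0 0 -0.04 0 0 1"

```text
clock: 15.92
eef_pos: [497.4, -136.5, -0.4]
tcp_rot: [3.141, -0.003, 2.95]
contact_force: [-4.9, 0.8, 2.5]
opening: 0.0
grasp_force: 2.5
```

Request:
carry_out --pt "0 0 0 -0.008 0 0 1" --pt "0 0 0 -0.016 0 0 1" --pt "0 0 0 -0.024 0 0 1" --pt "0 0 0 -0.032 0 0 1" --pt "0 0 0 -0.032 0 0 1"

```text
clock: 16.55
eef_pos: [507.1, -138.5, -0.1]
tcp_rot: [-3.142, 0.001, 2.95]
contact_force: [-1.4, 0.4, -0.7]
opening: 0.0
grasp_force: 0.8
```

Request:
carry_out --pt "0 0 0 -0.008 0 0 1" --pt "0 0 0 -0.016 0 0 1" --pt "0 0 0 -0.024 0 0 1" --pt "0 0 0 -0.032 0 0 1" --pt "0 0 0 -0.032 0 0 1"

```text
clock: 17.18
eef_pos: [514.9, -140.0, -0.0]
tcp_rot: [-3.142, 0.001, 2.95]
contact_force: [-1.5, 0.3, -0.8]
opening: 0.003
grasp_force: 0.7
```

Request:
carry_out --pt "0 0 0 -0.008 0 0 1" --pt "0 0 0 -0.016 0 0 1" --pt "0 0 0 -0.024 0 0 1"

```text
clock: 17.55
eef_pos: [520.4, -141.0, -0.1]
tcp_rot: [3.142, -0.0, 2.95]
contact_force: [-2.1, 0.9, -1.0]
opening: 0.005
grasp_force: 1.2
```

Request:
carry_out --pt "0 0 0 -0.006 0 0 1" --pt "0 0 0 -0.012 0 0 1"

```text
clock: 17.8
eef_pos: [523.3, -141.6, -0.2]
tcp_rot: [3.142, -0.0, 2.95]
contact_force: [-2.1, 1.0, -1.5]
opening: 0.002
grasp_force: 1.2
```

Request:
carry_out --pt "0 0 0 -0.006 0 0 1" --pt "0 0 0 -0.012 0 0 1"

```text
clock: 18.05
eef_pos: [526.3, -142.2, -0.1]
tcp_rot: [3.142, -0.0, 2.95]
contact_force: [-2.6, 0.0, -0.7]
opening: -0.004
grasp_force: 1.2
```

Request:
carry_out --pt "0 0 0 -0.004 0 0 1" --pt "0 0 0 -0.008 0 0 1"

```text
clock: 18.3
eef_pos: [528.3, -142.6, -0.1]
tcp_rot: [-3.142, 0.0, 2.95]
contact_force: [-2.7, -0.1, -0.7]
opening: -0.003
grasp_force: 1.2
```

Request:
carry_out --pt "0 0 0 -0.004 0 0 1" --pt "0 0 0 -0.008 0 0 1"

```text
clock: 18.55
eef_pos: [530.2, -143.0, -0.1]
tcp_rot: [-3.142, -0.0, 2.95]
contact_force: [-1.1, 0.0, -0.4]
opening: 0.001
grasp_force: 1.1
```

Request:
carry_out --pt "0 0 0 -0.004 0 0 1" --pt "0 0 0 -0.008 0 0 1"

```text
clock: 18.8
eef_pos: [532.2, -143.3, -0.1]
tcp_rot: [-3.142, 0.0, 2.95]
contact_force: [-2.3, 0.4, -1.1]
opening: -0.0
grasp_force: 1.1
```

Request:
carry_out --pt "0 0 0 -0.004 0 0 1" --pt "0 0 0 -0.006 0 0 1"

```text
clock: 19.05
eef_pos: [533.7, -143.6, -0.1]
tcp_rot: [-3.142, 0.0, 2.95]
contact_force: [-1.8, 0.3, -1.0]
opening: -0.004
grasp_force: 1.2
```

Request:
carry_out --pt "0 0 0 -0.004 0 0 1" --pt "0 0 0 -0.006 0 0 1"

```text
clock: 19.3
eef_pos: [534.7, -143.8, -0.3]
tcp_rot: [3.142, -0.001, 2.95]
contact_force: [-2.8, 1.0, -1.5]
opening: 0.003
grasp_force: 1.8
```

Request:
carry_out --pt "0 0 0 -0.004 0 0 1" --pt "0 0 0 -0.006 0 0 1"

```text
clock: 19.55
eef_pos: [534.9, -143.8, -0.4]
tcp_rot: [3.141, -0.003, 2.95]
contact_force: [-9.0, 1.2, 3.2]
opening: 0.001
grasp_force: 4.3
```

Request:
carry_out --pt "0 0 0 0 0 0 1" --pt "0 0 0 0 0 0 1"

```text
clock: 19.8
eef_pos: [534.9, -143.8, -0.3]
tcp_rot: [3.141, -0.003, 2.95]
contact_force: [-6.7, 1.1, 2.2]
opening: -0.0
grasp_force: 3.8
```

Request:
carry_out --pt "0 0 0 -0.002 0 0 1" --pt "0 0 0 -0.002 0 0 1"

```text
clock: 20.05
eef_pos: [535.0, -143.8, -0.4]
tcp_rot: [3.141, -0.004, 2.95]
contact_force: [-9.5, 1.4, 4.2]
opening: -0.003
grasp_force: 4.6
```

Request:
carry_out --pt "0 0 0 -0.002 0 0 1" --pt "0 0 0 -0.002 0 0 1"

```text
clock: 20.3
eef_pos: [535.0, -143.8, -0.4]
tcp_rot: [3.141, -0.005, 2.95]
contact_force: [-11.7, 1.2, 5.4]
opening: 0.001
grasp_force: 5.3
```

Request:
carry_out --pt "0 0 0 -0.002 0 0 1" --pt "0 0 0 -0.002 0 0 1"

```text
clock: 20.55
eef_pos: [535.0, -143.8, -0.4]
tcp_rot: [3.141, -0.006, 2.95]
contact_force: [-12.8, 2.0, 7.0]
opening: -0.002
grasp_force: 6.2
```

Request:
carry_out --pt "0 0 0 -0.002 0 0 1" --pt "0 0 0 -0.002 0 0 1"

```text
clock: 20.8
eef_pos: [535.1, -143.8, -0.4]
tcp_rot: [3.141, -0.006, 2.95]
contact_force: [-13.0, 2.1, 8.9]
opening: -0.001
grasp_force: 6.8
```

Request:
carry_out --pt "0 0 0 -0.001 0 0 1" --pt "0 0 0 -0.001 0 0 1"

```text
clock: 21.05
eef_pos: [535.1, -143.8, -0.4]
tcp_rot: [3.141, -0.007, 2.95]
contact_force: [-14.2, 2.1, 9.6]
opening: -0.002
grasp_force: 7.2
```

Much of the push is being lost to downward friction, with 9.6 N vertical. I'll relieve that by raising the command slightly.

Request:
carry_out --pt "0 0 0 0 0 -0.004 1" --pt "0 0 0 0 0 -0.004 1"

```text
clock: 21.3
eef_pos: [535.5, -143.8, -0.2]
tcp_rot: [3.141, -0.006, 2.95]
contact_force: [-9.1, 1.5, -2.6]
opening: 0.001
grasp_force: 4.6
```

Request:
carry_out --pt "0 0 0 0 0 -0.004 1" --pt "0 0 0 0 0 -0.004 1"

```text
clock: 21.55
eef_pos: [535.5, -143.8, 0.6]
tcp_rot: [3.141, -0.006, 2.95]
contact_force: [-7.9, 1.5, -5.5]
opening: 0.001
grasp_force: 4.3
```

Request:
carry_out --pt "0 0 0 -0.002 0 0.002 1" --pt "0 0 0 -0.002 0 0.002 1"

```text
clock: 21.8
eef_pos: [535.5, -143.8, 0.4]
tcp_rot: [3.141, -0.007, 2.95]
contact_force: [-13.4, 2.9, 0.7]
opening: 0.0
grasp_force: 5.8
```

Request:
carry_out --pt "0 0 0 -0.002 0 0 1" --pt "0 0 0 -0.002 0 0 1"

```text
clock: 22.05
eef_pos: [535.5, -143.8, 0.4]
tcp_rot: [3.141, -0.008, 2.95]
contact_force: [-13.3, 2.3, 2.5]
opening: -0.002
grasp_force: 6.6
```

Request:
carry_out --pt "0 0 0 -0.002 0 -0.001 1" --pt "0 0 0 -0.002 0 -0.001 1"

```text
clock: 22.3
eef_pos: [535.6, -143.8, 0.4]
tcp_rot: [3.141, -0.009, 2.95]
contact_force: [-13.6, 2.5, 1.6]
opening: 0.0
grasp_force: 6.8
```

Request:
carry_out --pt "0 0 0 -0.001 0 -0.001 1" --pt "0 0 0 -0.001 0 -0.001 1"

```text
clock: 22.55
eef_pos: [535.7, -143.8, 0.5]
tcp_rot: [3.141, -0.009, 2.95]
contact_force: [-13.4, 2.7, -1.4]
opening: 0.001
grasp_force: 6.6
```

Request:
carry_out --pt "0 0 0 -0.002 0 0 1" --pt "0 0 0 -0.002 0 0 1"

```text
clock: 22.8
eef_pos: [535.7, -143.8, 0.4]
tcp_rot: [3.141, -0.01, 2.95]
contact_force: [-14.2, 3.2, 0.3]
opening: -0.004
grasp_force: 7.5
```

Request:
carry_out --pt "0 0 0 -0.002 0 0 1" --pt "0 0 0 -0.002 0 0 1"

```text
clock: 23.05
eef_pos: [535.7, -143.8, 0.4]
tcp_rot: [3.141, -0.011, 2.95]
contact_force: [-14.8, 2.7, 3.1]
opening: -0.003
grasp_force: 8.3
```

Request:
carry_out --pt "0 0 0 -0.002 0 -0.001 1" --pt "0 0 0 -0.002 0 -0.001 1"

```text
clock: 23.3
eef_pos: [535.9, -143.8, 0.5]
tcp_rot: [3.141, -0.012, 2.95]
contact_force: [-16.1, 2.6, 0.8]
opening: 0.002
grasp_force: 8.3
```

The push is 16.3 N level with almost no vertical force. I back off straight and then rise.

Request:
carry_out --pt "0 0 0 0.02 0 0 1" --pt "0 0 0 0.1 0 0 1" --pt "0 0 0 0.16 0 -0.1 1" --pt "0 0 0 0.2 0 -0.3 1" --pt "0 0 0 0.2 0 -0.5 1" --pt "0 0 0 0.2 0 -0.5 1" --pt "0 0 0 0.2 0 -0.5 1"

```text
clock: 24.18
eef_pos: [493.6, -135.9, 127.4]
tcp_rot: [-3.141, 0.002, 2.95]
contact_force: [-0.2, -0.6, -0.9]
opening: 0.001
grasp_force: 0.0
```

```bash
python3 - <<'E'
from fitw import *
s=shot('side')[:,:,::-1].copy()
k=6;r0,c0=225,280
z=cv2.resize(s[r0:r0+100,c0:c0+130],None,fx=k,fy=k,interpolation=cv2.INTER_CUBIC)
e=np.array([.982,-.189,0]);O=np.array([580.6,-152.8,0]);C=O+15*e+[0,0,14.5]
q=(proj('side',place(Wmod(),*C,1.381))-[r0,c0]+.5)*k
for a in q[4:]: cv2.circle(z,(int(a[1]),int(a[0])),2,(0,255,0),-1)
cv2.imwrite('pics/c7.png',z);print(r.sense()['contact_force'],r.sense()['clock'])
E
```

```text
[-0.74488319  0.55842343  0.51736716] 24.225
```

View pics/c7.png

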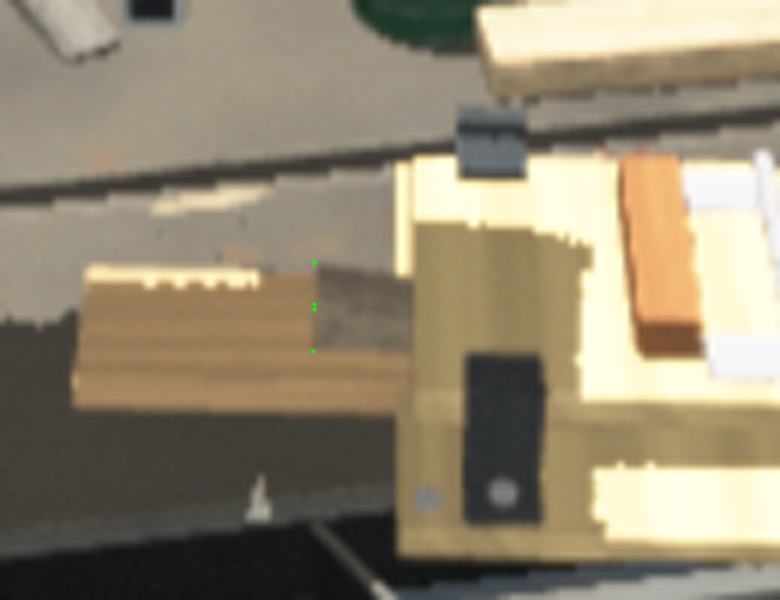

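The wedge sits straight and centred under the plate, with its rear face at crop (265–350,315) as predicted. The plate is up against the tabs, the tool is clear and the bystanders I can see look untouched, so I'm handing in.

```bash
python3 -c "
from rig import r
print(r.sign_off())"
```

```text
the job is handed in; nothing more can be done
None
```

I slid the long wedge straight in under the plate until I felt about 16 N, let it go and handed the job in at about 24 s; sign-off returned no verdict, and the force the wedge now holds on the plate was not measured.

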